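# Clamp a jar in the one-hand jar clamp

### The job

Swing the keeper bar of the jar clamp shut until it is home in its detent. Then pump the black trigger towards the fixed grey handle, in repeated strokes, until the jaw's springy rubber pad has pinned the glass jar against the fence; move the jaw by the trigger only, never by pushing on it. Finish still holding the trigger squeezed, so that the pad keeps pressing the jar firmly but gently (about 1 kg of push, never more than 3 kg), with the jar standing upright and the plate, the muffin cup and the spatula left alone.

Things in the scene. Friction and masses are not known exactly. Their poses are not given: they have to be found in the camera images.
- clamp: Jar clamp fixed to the counter: white board 150 (x) by 380 (y) by 15 mm. Origin on the counter under the board (it spans y -195 to +185 mm); z up, y along its length from trigger end to fence end, x across, the jar's open side being -x. 'Clamp frame' below means mm in this frame. From -y to +y: trigger, fixed handle, sliding jaw with pad, jar, fence.
- handle_mid (a point): Middle of the fixed grey handle plate: 52 wide (x), 12 thick (y), from z 58 to 110; this point is at clamp frame (0, -81, 85). It does not move.
- trigger_mid (a point): Middle of the black trigger plate, 40 wide (x), 12 thick (y), from z 54 to 110; parallel to the handle, on its -y side. At rest it is at clamp frame (0, -115, 85), so that the two outer faces are 46 mm apart; fully squeezed 28 mm apart. It slides along clamp +y only; its axes are the clamp's.
- trigger: The black sliding trigger; origin at clamp frame (0, travel, 0), travel 0 at rest, 18 fully squeezed. Its return spring pushes 2 N at rest, 5 N fully squeezed. A squeeze drives the jaw 1 to 1 through a pawl after up to 7 mm of lost motion; let right out, the pawl rides back over the rack's teeth (7 mm pitch) and the jaw stays. A full stroke moves the jaw about 14 mm.
- jaw: Sliding jaw: grey head 50 wide (x), 28 thick (y), top at z 83, and its toothed steel rack (20 wide, top z 34) running back under handle and trigger. Origin at clamp frame (0, travel, 0), head centred 12 mm to -y of it. Travel starts at 0 to 18 mm; about 3 N of friction keeps it in place; the pad meets the jar on the fence at about 64. Do not touch it: move it by the trigger.
- pad: Black rubber pad in front of the jaw head, 46 wide, 10 thick, z 35 to 75, on springs: it sinks back by up to 10 mm, its push rising from 2.4 N (touching) by 0.8 N per mm to 10.4 N; sunk fully, its push is the push on the trigger less trigger spring and jaw friction. Origin at clamp frame (0, jaw travel less what it has sunk, 0). Do not touch it.
- pad_face (a point): Middle of the pad's front face; clamp frame y = 26 mm + jaw travel, less what the pad has sunk in, z 55.
- keeper (a joint): Angle in rad of the steel keeper bar about an upright hinge: 0 = shut against its stop, bar lying along the clamp's length on the -x side of the jar; positive = swung open, bar end out to clamp -x (starts 0.6 to 1.1). The spring detent resists with about 3 to 5 N at the bar's end between 0.11 and 0.05 rad and then holds it shut at 0. Home: below 0.03.
- keeper_hinge (a point): Hinge axis of the keeper bar at bar height, clamp frame (-48, 155, 52).
- keeper_knob (a point): Point on the upright black knob of the keeper bar: a round post 14 mm in diameter, z 59 to 100, 82 mm from the hinge axis; this point is on its axis at z 85. Shut, it is at clamp frame (-48, 73). The bar under it is 10 thick, 100 long, z 45 to 59.
- fence: Fixed aluminium fence at the +y end, 110 wide (x), 16 thick, top at z 85; the face towards the jar is at clamp frame y = 150. Its origin coincides with the clamp's, and it is fixed to it.
- jar: Closed amber glass jar with paper label and steel cap, 60 mm in diameter, 85 high, about 300 g, standing loose on the board (top at z 100) between pad and fence, 2 to 10 mm off the fence. Origin at the centre of its underside, z up.
- plate: White ceramic plate, 200 mm across, 20 high, left of the clamp. Origin under its centre. Leave alone.
- muffin_cup: Pink silicone muffin cup, 70 mm across, 35 high, right of the clamp. Origin under its centre. Leave alone.
- spatula: Bamboo spatula, 280 mm long, lying right of the clamp, its length along its x axis. Leave alone.
- catch (a point): Top of the keeper's catch post (24 by 20 mm, with the sprung detent ball on its +y side), clamp frame (-53.5, 31, 60).
- bay_wall (a point): Middle of the top of the fixed aluminium wall on the far side of the jar's bay: 12 thick (x), 105 long (y), clamp frame (50, 113, 65).

How it is judged (in metres and radians):
On the way, in this order (a step that is already met when the one before it is completed fails the run):
1. the keeper bar is shut, home in its detent (value of joint keeper below 0.03 rad), for 0.2 s.
2. the pad, driven by the squeezed trigger, presses the jar against the fence (contact force between pad and jar above 4.5 N and contact force between jar and fence above 2.5 N and contact force between the fingers and trigger above 4 N), for 0.2 s.
At the end, for the whole second after the job is handed in: Keeper bar within 0.03 rad of shut; pad pressing the jar with 4.5 to 30 N and the jar pressing the fence with over 2.5 N; the fingers still squeezing the trigger with over 4 N; jar upright within 0.1 rad and still (all of step 2 and value of joint keeper below 0.03 rad and contact force between pad and jar below 30 N and angle between jar's own z axis and vertical below 0.1 rad and linear speed of jar below 0.02 m/s); the arm keeps its last pose, push and grip.
It fails at once if the jar is crushed: the pad presses it with more than 40 N (contact force between pad and jar above 40 N).
It fails at once if the jaw or its pad is pushed directly by the robot (contact force between any of the arm, the fingers and jaw above 2 N or contact force between any of the arm, the fingers and pad above 2 N).
It fails at once if the jar is tipped or lifted (angle between jar's own z axis and vertical above 0.3 rad or height (world z) of jar above 0.04 m).
It fails at once if the plate, the muffin cup or the spatula is moved (distance of any of plate, muffin_cup, spatula from where it was at the start of the episode above 0.03 m).
It also fails if it takes over 64 s, if anything falls off the work surface, if the arm or the gripper's body presses on something with over 40 N, if the wrist force passes 120 N, or if a joint passes its speed limit or range.

### The arm

A 6-joint arm with a two-finger parallel gripper is mounted at the origin on the work surface. World frame = base frame: x ahead of the robot, y to its left, z up, the work surface at z = 0. Lengths are in mm, angles in rad, forces in N, time in s.
With the tool pointing down it reaches from about 275 to 1000 mm from the base axis. Payload 8.4 kg.
Tool frame: the origin (TCP) lies on the mounting face of the last link; the fingertips stand 173 mm ahead of it and the grasp point (between the pads) lies 155 mm ahead of it; z points along the fingers, y is the direction in which the jaws open and shut (so a half turn about z gives the same grasp; the last joint's range is limited). The gripper opens to 85 mm and grips with 20 to 120 N. Pads are 22 mm wide; open, the fingers measure 114 mm over their backs; the gripper's body (76 mm by 85 mm) begins 54 mm behind the grasp point. The pads swing forward as they close: fully open they stand 13 mm farther back than shut.
Start: joints at [-1.136, 0.353, 1.633, -0, 1.155, -0.002], TCP at [264.401, -566.323, 404.681] pointing down, gripper open.
Joint ranges: [-2.63, 2.63], [-0.92, 2.1], [0.06, 2.66], [-1.3, 4.44], [0, 2.69], [-3.02, 3.02]. Speed limits (rad/s): [2.22, 2.22, 2.79, 3.14, 3.14, 3.14].

### API

Orientations are given as [roll, pitch, yaw] about the fixed x, y, z axes, in that order (R = Rz(yaw) Ry(pitch) Rx(roll)).
In Python, from rig import r, grab_frame, spotter gives the robot as it stands.
- The arm moves only by the tool apply_moves, never from a script. Its argument "motion" is text: rows parted by semicolons, each of 5 numbers parted by spaces: the opening, from -1 (shut) to 1 (fully open), then the shift along the tool's x, y, z as a fraction of full scale, then the turn about the tool's z as a fraction of full scale. In form: hand x y z twist; .... A call has 1 to 20 rows; each row is the pose to reach, as a shift and turn from the pose commanded when the call began, along the tool's axes at that moment, turning the shorter way round; what a row does not reach only later rows make up. Full scale, the value 1, is 1 m for a shift and pi rad for a turn. A row lasts 1/12 s, in which the tool goes at most 41.7 mm and 7.16 degrees, less where a joint would pass 70% of its speed; a pose out of reach is approached as far as the arm can. A call with a number of a shift or a turn outside -1 to 1 is refused whole. A call with a gripper value outside its range is refused whole. The fingers move at their own pace and stop on an object; "squeeze" is the grip in N (left out, the last holds). Time passes only in rows, so rows that repeat a pose let the fingers close. It gives the time, the measured TCP pose, the force and the opening at its end, in the units of the state.
- r.sense(): the state, without advancing time (a new reading comes with each control period).
- grab_frame(name): name is "side" or "top"; returns a dict with "img" (420x560x3 uint8, red, green, blue), "fx", "fy", "cx", "cy" (pixels), "R" (3x3) and "t" (3): a world point X has camera coordinates R X + t. Camera axes: x right, y down, z forward; pixel columns grow to the right and rows downward; lengths in mm; the calibration is good to about 2 mm. A picture is of the moment at which its call begins. There is no depth.
- r.sign_off(): hands the job in, once; it reports no verdict.
Trained networks look in the newest picture that a camera, given by its name, has taken for a name from the list of things; names that differ only in an ending like _2 or _b are one class to them, and where a whole thing is asked for, a point or a joint stands for the part that bears it (a point fixed in the world has none). Each returns a list of dicts, best first, with "conf" (0 to 1); they miss things now and then, are a little off and sometimes report something else, mostly with a low value. They report only what shows in the picture. A call takes as long as a camera call.
- spotter.boxes_of(query, camera): "point" ([x, y, z] in mm, in world coordinates, good to about 4 mm: the middle of the surface that is visible of it).
- spotter.place_of(query, camera): "point" ([x, y, z] in mm, in world coordinates, good to about 4 mm: a listed point, or the origin of a listed thing).
The state is a dict: "clock": time; "qpos": joint angles; "qvel": joint speeds; "joint_efforts": joint torques, N m; "eef_pos": TCP position; "tcp_rot": TCP orientation; "contact_force": force on the tool from outside, world axes, zero at the start; "wrist_torque": the same for the moment, N m; "opening": opening from 0.0 (shut) to 1.0 (fully open).
Only numpy, scipy, OpenCV 4.12 (cv2) and the standard library are available. Lean on these libraries where they do the work, as an engineer would, in place of code of your own. Each camera call takes 0.05 s, during which the arm holds its last target.

## Working session

There is one attempt and no reset: what is moved stays moved. The work goes in short steps, Python scripts to look and compute and a tool call to move; the robot and the scene stay as the last step left them, time stands still between calls to the robot, and variables do not carry over. Pictures are saved under pics/ and viewed, and the job is handed in when it is done.

Besides the shell and the picture viewer there is one more tool, called after "Emit:" as name(argument=value, ...), one argument or row to a line, values as JSON. apply_moves: Moves the arm, as the interface text tells. Its arguments: {"type":"object","properties":{"motion":{"type":"string"},"squeeze":{"type":"number"}},"required":["motion"]}

```bash
mkdir -p pics; ls; python3 - <<'E'
from rig import r, grab_frame, spotter
import cv2
s=r.sense(); print(s)
for n in("side","top"):
    f=grab_frame(n); cv2.imwrite(f"pics/{n}0.png",cv2.resize(f["img"][:,:,::-1],None,fx=1.4,fy=1.4)); print(n,f["fx"],f["R"],f["t"])
    for q in["clamp","handle_mid","trigger_mid","keeper_hinge","keeper_knob","catch","bay_wall","pad_face","jar","plate","muffin_cup","spatula"]:
        for d in spotter.place_of(q,n)[:1]: print(q,d)
E
```

```text
pics
{'clock': 0.0, 'qpos': array([-1.13636355e+00,  3.53636840e-01,  1.63415514e+00, -1.08195506e-05,
        1.15520644e+00, -2.42564774e-03]), 'qvel': array([-1.92163146e-03,  6.88669272e-04,  2.26675161e-04,  5.58384205e-05,
        1.39952712e-04,  1.85925650e-04]), 'joint_efforts': array([-1.74905632e-03, -6.05255985e+01, -3.42068768e+01, -2.40455247e-04,
        9.40215366e-03,  9.48106873e-06]), 'eef_pos': array([ 264.31461892, -566.08725464,  403.95958935]), 'tcp_rot': array([-3.14018687e+00,  6.48250735e-06,  4.36862808e-01]), 'contact_force': array([-0.93255997,  0.0846451 , -0.80482831]), 'wrist_torque': array([ 0.02842899, -0.01037305, -0.00952142]), 'opening': 1.0002946325855357}
side 441.2918641185006 [[-0.97149123 -0.23677168 -0.01199864]
 [-0.17394352  0.7462632  -0.64252228]
 [ 0.16108522 -0.62211768 -0.76617305]] [ 539.33531773  136.88861307 1050.63084143]
clamp {'point': [603.5, 46.6, -1.7], 'conf': 0.89}
handle_mid {'point': [593.3, -31.1, 85.8], 'conf': 0.9}
trigger_mid {'point': [585.7, -64.0, 85.9], 'conf': 0.52}
keeper_hinge {'point': [579.3, 208.0, 55.3], 'c
[... 581 characters left out ...]
] [  34.44598124  525.63958315 1722.41810886]
clamp {'point': [606.5, 48.6, 0.3], 'conf': 0.92}
handle_mid {'point': [593.8, -33.6, 83.5], 'conf': 0.68}
trigger_mid {'point': [584.9, -67.2, 84.9], 'conf': 0.61}
keeper_hinge {'point': [582.9, 211.4, 53.4], 'conf': 0.93}
keeper_knob {'point': [512.1, 160.2, 84.3], 'conf': 0.61}
catch {'point': [558.1, 91.2, 60.2], 'conf': 0.55}
bay_wall {'point': [668.0, 156.0, 63.3], 'conf': 0.67}
pad_face {'point': [609.0, 76.2, 54.9], 'conf': 0.36}
jar {'point': [621.7, 165.7, 14.9], 'conf': 0.64}
plate {'point': [508.2, 440.7, -2.7], 'conf': 0.7}
muffin_cup {'point': [417.9, -370.1, -2.2], 'conf': 0.65}
spatula {'point': [621.2, -398.3, 3.9], 'conf': 0.95}
```

View pics/side0.png

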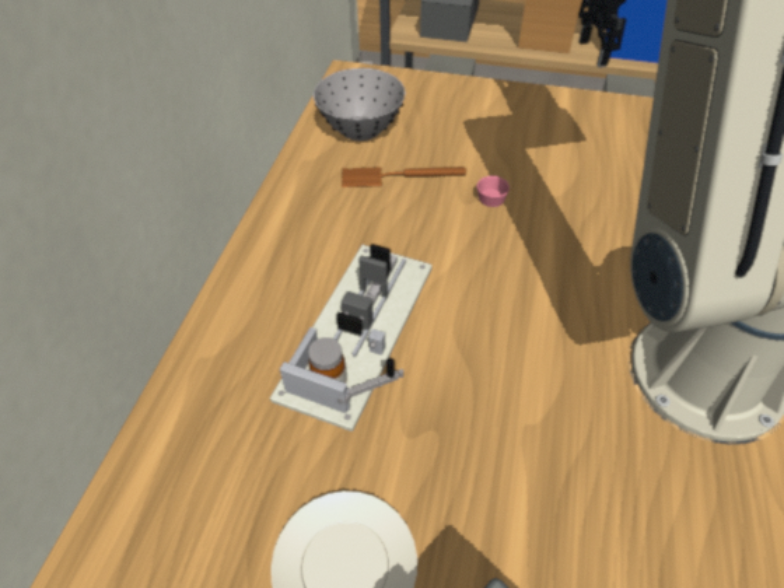

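View pics/top0.png

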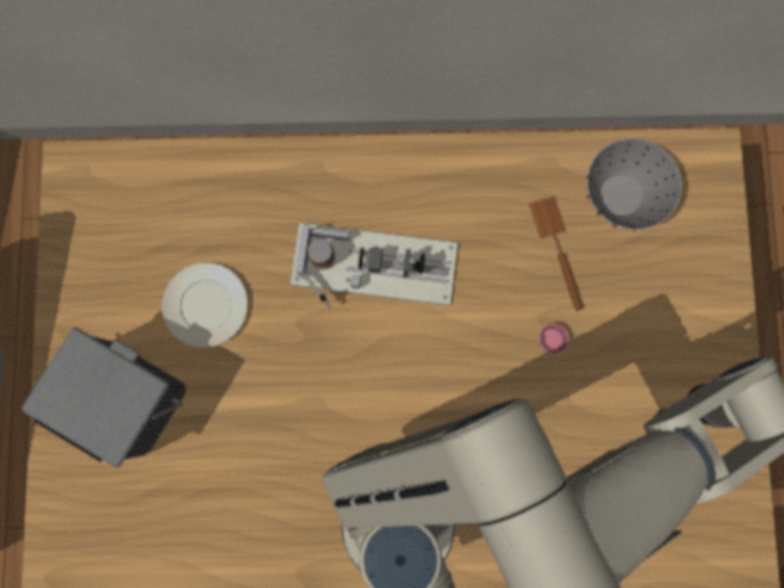

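```bash
cat > h.py <<'E'
import numpy as np
from scipy.spatial.transform import Rotation as Ro
# fit planar pose clamp->world from both views
C={"clamp":(0,0),"handle_mid":(0,-81),"keeper_hinge":(-48,155),"catch":(-53.5,31),"bay_wall":(50,113),"trigger_mid":(0,-115)}
W={"clamp":[(603.5,46.6),(606.5,48.6)],"handle_mid":[(593.3,-31.1),(593.8,-33.6)],"keeper_hinge":[(579.3,208),(582.9,211.4)],
"catch":[(555.7,84.3),(558.1,91.2)],"bay_wall":[(668.5,153.2),(668,156)],"trigger_mid":[(585.7,-64),(584.9,-67.2)]}
def fit():
    P=np.array([C[k] for k in C for _ in W[k]],float);Q=np.array([w for k in C for w in W[k]],float)
    p=P.mean(0);q=Q.mean(0);a=P-p;b=Q-q
    th=np.arctan2((a[:,0]*b[:,1]-a[:,1]*b[:,0]).sum(),(a*b).sum())
    R=np.array([[np.cos(th),-np.sin(th)],[np.sin(th),np.cos(th)]])
    return th,R,q-R@p,Q-(P@R.T+q-R@p)
th,R,t,res=fit()
def c2w(x,y): return R@np.array([x,y])+t
def w2c(p): return R.T@(np.array(p)[:2]-t)
E
python3 - <<'E'
from h import *
print(th,t,res.round(1))
for n,p in dict(knob=(512.7,161.5),pf=(608,78),jar=(621.5,165.8)).items(): print(n,w2c(p))
k=w2c((512.7,161.5))-np.array([-48,155]);print(np.arctan2(-k[0],-k[1]),np.hypot(*k))
E
```

```text
-0.14946033933061767 [604.28144864  48.6966175 ] [[-0.8 -2.1]
 [ 2.2 -0.1]
 [ 1.1  0.3]
 [ 1.6 -2.2]
 [-0.6 -1.1]
 [ 3.   2.3]
 [-0.3 -3. ]
 [ 2.1  3.9]
 [-2.1  0.2]
 [-2.6  3. ]
 [-1.5  1. ]
 [-2.3 -2.2]]
knob [-107.35739255   97.90891227]
pf [-0.68631042 29.53040514]
jar [ -0.41063006 118.36178474]
0.8048575737006346 82.35710260345193
```

The side picture shows the clamp from (370,250) to (320,400), with the open keeper's knob at about (390,367). The top picture shows the same knob at (322,297). The two views agree: clamp yaw is about -0.15, keeper angle about 0.80 and jaw travel about 3.5.

```bash
cat >> h.py <<'E'
def shift(start,yaw0,goal,yaw1):
    "start/goal world xyz mm; returns tool-axis fractions + twist"
    d=np.array(goal,float)-np.array(start,float);c,s=np.cos(yaw0),np.sin(yaw0)
    tw=-(yaw1-yaw0)
    return np.round([(d[0]*c+d[1]*s)/1000,(d[0]*s-d[1]*c)/1000,-d[2]/1000,tw/np.pi],4)
E
python3 - <<'E'
from h import *
g=c2w(-150,115);print(g)
print(shift((264.4,-566.3,404.7),.4369,(*g,404.7),th))
E
```

```text
[473.0777303  184.75022567]
[ 0.5069 -0.5922 -0.      0.1866]
```

Emit:
apply_moves(
  motion="-1 0.507 -0.592 0 0.1866;-1 0.507 -0.592 0 0.1866;-1 0.507 -0.592 0 0.1866;-1 0.507 -0.592 0 0.1866;-1 0.507 -0.592 0 0.1866;-1 0.507 -0.592 0 0.1866;-1 0.507 -0.592 0 0.1866;-1 0.507 -0.592 0 0.1866;-1 0.507 -0.592 0 0.1866;-1 0.507 -0.592 0 0.1866;-1 0.507 -0.592 0 0.1866;-1 0.507 -0.592 0 0.1866;-1 0.507 -0.592 0 0.1866;-1 0.507 -0.592 0 0.1866;-1 0.507 -0.592 0 0.1866;-1 0.507 -0.592 0 0.1866;-1 0.507 -0.592 0 0.1866;-1 0.507 -0.592 0 0.1866;-1 0.507 -0.592 0 0.1866;-1 0.507 -0.592 0 0.1866",
  squeeze=20,
)

```text
clock: 2.97
eef_pos: [474.7, 189.2, 405.0]
tcp_rot: [-3.139, -0.002, -0.146]
contact_force: [-0.5, -1.2, 0.1]
opening: -0.0
```

Emit:
apply_moves(
  motion="-1 0 0 0.04 0;-1 0 0 0.08 0;-1 0 0 0.12 0;-1 0 0 0.15 0;-1 0 0 0.166 0;-1 0 0 0.166 0;-1 0 0 0.166 0;-1 0 0 0.166 0",
)

```text
clock: 3.63
eef_pos: [474.0, 184.6, 239.9]
tcp_rot: [-3.141, -0.001, -0.15]
contact_force: [0.5, 0.7, -0.1]
opening: -0.002
```

```bash
python3 - <<'E'
from h import *
from rig import r, grab_frame, spotter
import cv2
s=r.sense(); print(s['eef_pos'],s['tcp_rot'],s['qpos'],w2c(s['eef_pos']),s['contact_force'])
for n in("side","top"):
    f=grab_frame(n); im=f["img"][:,:,::-1]; y0,x0=(160,170) if n=="side" else(110,160); cv2.imwrite(f"pics/{n}1.png",cv2.resize(im[y0:y0+180,x0:x0+240],None,fx=3.3,fy=3.3,interpolation=cv2.INTER_CUBIC))
    for q in ["keeper_knob","keeper_hinge","handle_mid"]:
        for d in spotter.place_of(q,n)[:1]: print(q,d,w2c(d["point"]))
E
```

```text
[473.97758857 184.60998054 239.87226273] [-3.14083420e+00 -1.38762311e-03 -1.49619166e-01] [ 3.68474634e-01  4.02577550e-01  2.00957173e+00 -4.24895568e-05
  7.27862255e-01  2.08892130e+00] [-149.0892906   114.99531134] [ 0.536186    0.740273   -0.05063879]
keeper_knob {'point': [510.6, 158.9, 86.8], 'conf': 0.91} [-109.04682915   95.02519869]
keeper_hinge {'point': [580.4, 209.3, 53.8], 'conf': 0.97} [-47.52977617 155.2568531 ]
handle_mid {'point': [593.5, -34.6, 89.0], 'conf': 0.92} [  1.74198948 -83.97339814]
keeper_hinge {'point': [581.6, 208.2, 56.5], 'conf': 0.76} [-46.17935932 154.34780178]
handle_mid {'point': [591.8, -33.9, 87.9], 'conf': 0.9} [-4.32913601e-02 -8.35343397e+01]
```

View pics/side1.png

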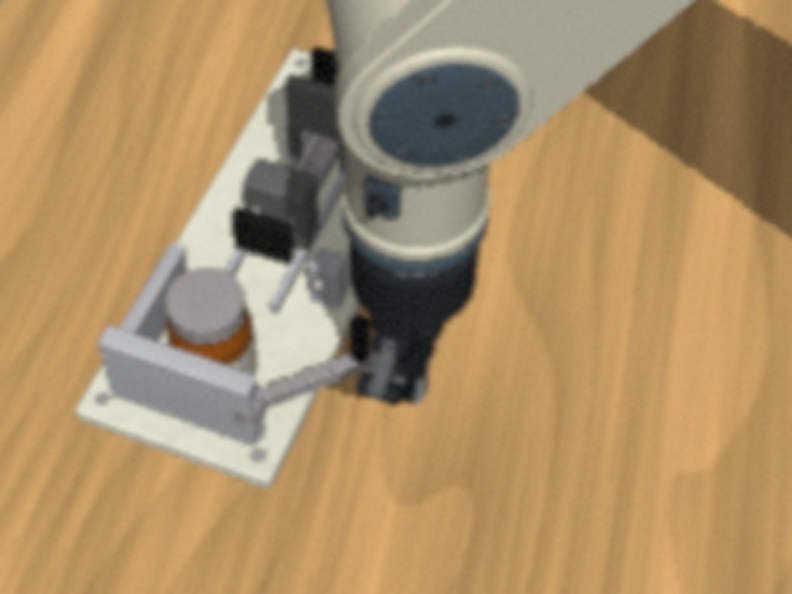

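The picture shows the closed fingertips at about (390,370), just outside the knob at (360,340). I'll push along the arc.

Emit:
apply_moves(
  motion="-1 0.013 0.007 0 0;-1 0.025 0.014 0 0;-1 0.032 0.02 0 0;-1 0.038 0.025 0 0;-1 0.045 0.03 0 0;-1 0.052 0.033 0 0;-1 0.06 0.036 0 0;-1 0.068 0.038 0 0;-1 0.074 0.039 0 0;-1 0.079 0.039 0 0;-1 0.082 0.039 0 0;-1 0.082 0.039 0 0",
)

```text
clock: 5.03
eef_pos: [549.3, 133.9, 238.6]
tcp_rot: [-3.141, -0.001, -0.149]
contact_force: [-1.2, -0.8, -0.6]
opening: -0.003
```

```bash
cat > look.py <<'E'
from h import *
from rig import r, grab_frame, spotter
import cv2,sys
def look(tag,qs,cams=("side","top")):
    s=r.sense(); print(s['clock'],s['eef_pos'].round(1),w2c(s['eef_pos']).round(1),s['tcp_rot'].round(3),"F clamp",(R.T@s['contact_force'][:2]).round(1),s['contact_force'][2].round(1),s['opening'])
    for n in cams:
        f=grab_frame(n); im=f["img"][:,:,::-1]; y0,x0=(160,170) if n=="side" else(110,160); cv2.imwrite(f"pics/{n}{tag}.png",cv2.resize(im[y0:y0+180,x0:x0+240],None,fx=3.3,fy=3.3,interpolation=cv2.INTER_CUBIC))
        for q in qs:
            for d in spotter.place_of(q,n)[:1]: print(n,q,d["conf"],w2c(d["point"]).round(1),d["point"][2])
E
python3 -c "
from look import *
look('2',['keeper_knob','keeper_hinge','jar'])"
```

```text
5.0333 [549.3 133.9 238.6] [-67.  76.] [-3.141e+00 -1.000e-03 -1.490e-01] F clamp [-1.1 -0.9] -0.6 -0.002672893650362535
side keeper_knob 0.65 [-49.2  75.9] 89.0
side keeper_hinge 0.82 [-48.5 154.7] 52.7
side jar 0.87 [ -0.2 117.8] 16.7
top keeper_hinge 0.8 [-46.2 156.6] 54.2
```

View pics/side2.png

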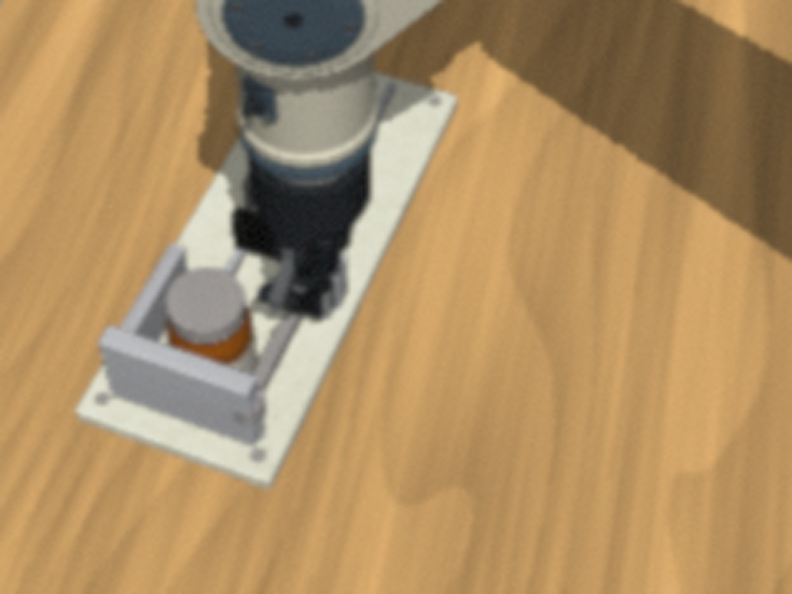

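The bar now lies along the clamp, nearly shut. I'll press a little more until the stop shows up in the force.

Emit:
apply_moves(
  motion="-1 0.001 0 0 0;-1 0.002 0 0 0;-1 0.003 0 0 0;-1 0.003 0 0 0;-1 0.003 0 0 0",
)

```text
clock: 5.85
eef_pos: [550.3, 133.5, 238.5]
tcp_rot: [3.141, 0.004, -0.15]
contact_force: [-8.5, 2.5, 6.6]
opening: 0.002
```

```bash
python3 -c "
from look import *
look('3',['keeper_knob','keeper_hinge'],('side',))"
```

```text
5.85 [550.3 133.5 238.5] [-66.   75.8] [ 3.141  0.004 -0.15 ] F clamp [-8.8  1.2] 6.6 0.002333037556069192
side keeper_knob 0.68 [-49.6  77.4] 89.2
side keeper_hinge 0.62 [-48.4 153.5] 53.0
```

Emit:
apply_moves(
  motion="-1 0.001 0 0 0;-1 0.002 0 0 0;-1 0.003 0 0 0;-1 0.003 0 0 0;-1 0.003 0 0 0",
)

```text
clock: 6.42
eef_pos: [551.5, 133.3, 238.4]
tcp_rot: [3.14, 0.009, -0.15]
contact_force: [-18.4, 5.3, 14.0]
opening: -0.0
```

```bash
python3 -c "
from look import *
look('4',['keeper_knob','keeper_hinge'],('side',))"
```

```text
6.4167 [551.5 133.3 238.4] [-64.8  75.8] [ 3.14   0.009 -0.15 ] F clamp [-19.    2.5] 14.0 -0.0003151298563617045
side keeper_knob 0.6 [-49.8  74.4] 88.9
side keeper_hinge 0.93 [-47.9 153.7] 57.3
```

View pics/side4.png

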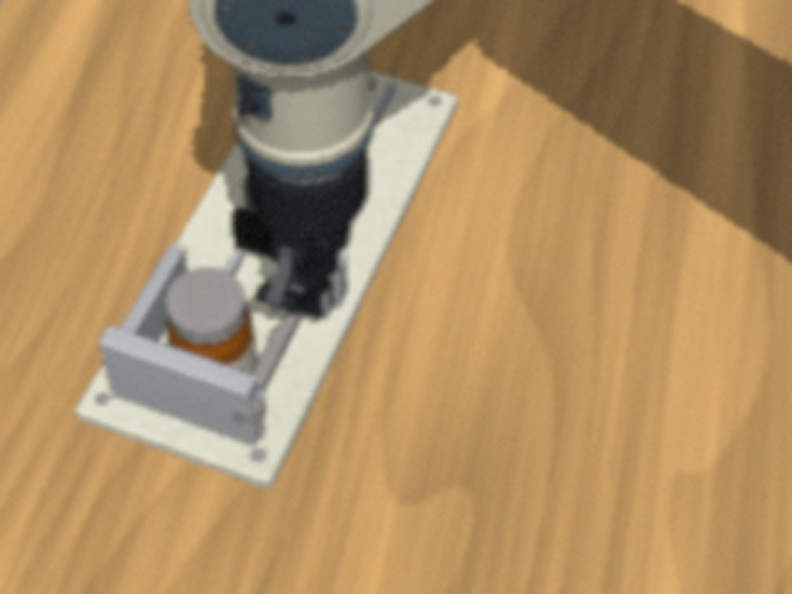

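Emit:
apply_moves(
  motion="-1 -0.01 0 0 0;-1 -0.025 0 0 0;-1 -0.025 0 -0.03 0;-1 -0.025 0 -0.06 0;-1 0 0.03 -0.1 0;-1 0.03 0.06 -0.1 0;0.8 0.06 0.1 -0.1 0;0.8 0.066 0.14 -0.1 0;0.8 0.066 0.165 -0.1 0;0.8 0.066 0.165 -0.1 0;0.8 0.066 0.165 -0.1 0;0.8 0.066 0.165 -0.1 0",
)

```text
clock: 7.57
eef_pos: [595.2, -40.3, 338.6]
tcp_rot: [-3.141, -0.0, -0.151]
contact_force: [0.8, 0.9, 0.4]
opening: 0.849
```

```bash
python3 -c "
from look import *
look('5',['keeper_knob','keeper_hinge','jar','pad_face','trigger_mid','handle_mid','catch'])"
```

```text
7.5667 [595.2 -40.3 338.6] [  4.3 -89.3] [-3.141 -0.    -0.151] F clamp [0.7 1. ] 0.4 0.8486011461567573
side keeper_knob 0.87 [-49.6  73.9] 87.5
side keeper_hinge 0.94 [-47.4 155. ] 54.5
side jar 0.85 [ -1.5 116.9] 15.9
side pad_face 0.68 [-4.3 33. ] 55.6
side trigger_mid 0.5 [  -2.3 -112.4] 87.7
side handle_mid 0.74 [  0.4 -81.1] 86.6
top keeper_knob 0.54 [-47.2  74.8] 85.5
top keeper_hinge 0.57 [-45.7 155.6] 53.6
top jar 0.62 [ -0.8 116.7] 16.1
top pad_face 0.6 [ 3.6 30.1] 53.5
top trigger_mid 0.45 [  -2.1 -117. ] 83.6
top handle_mid 0.79 [ -0.2 -80.6] 88.2
top catch 0.9 [-56.   33.8] 60.6
```

View pics/side5.png

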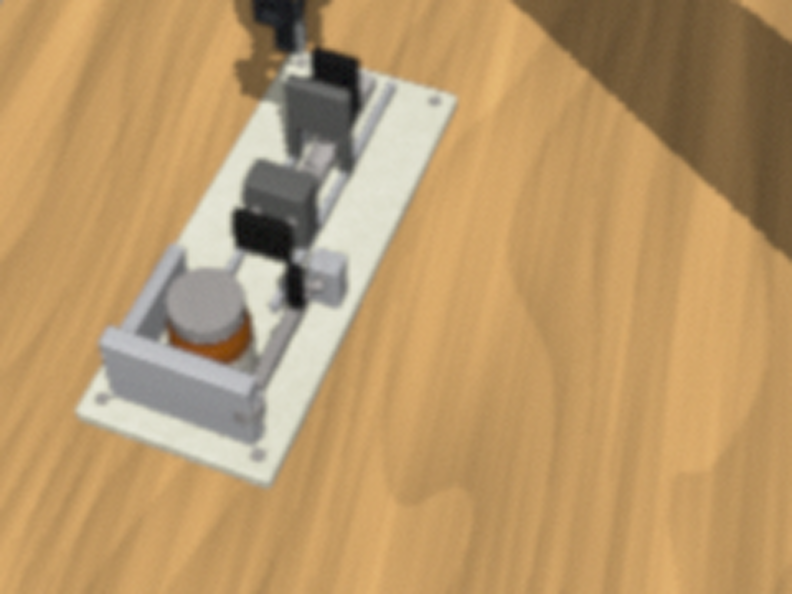

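View pics/top5.png

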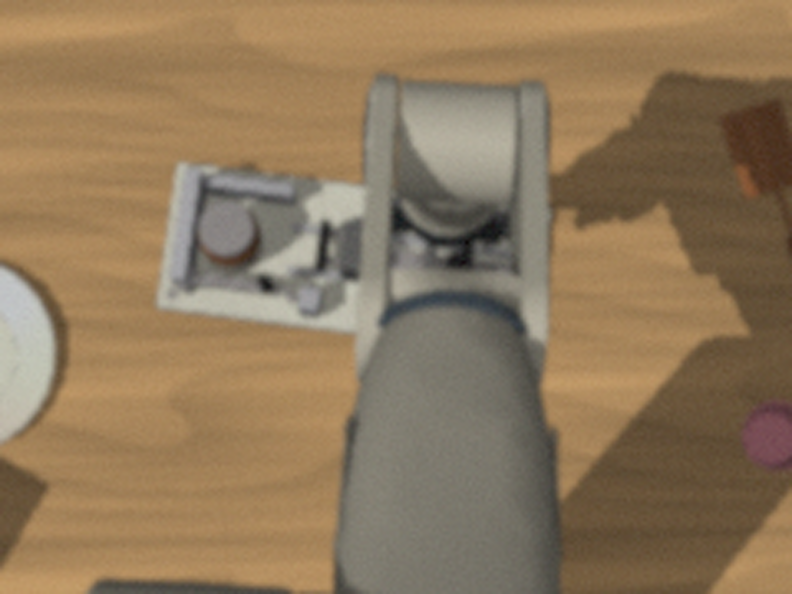

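The side picture shows the bar end against the catch's ball at about (285,300), with the knob at (295,283). The network puts the knob at clamp x of about -48.4, so the keeper is shut. Next I'll go down over trigger and handle.

Emit:
apply_moves(
  motion="0.9 -0.004 0.003 0 0;0.9 -0.004 0.003 0.03 0;0.9 -0.004 0.003 0.06 0;0.9 -0.004 0.003 0.09 0;0.9 -0.004 0.003 0.106 0;0.9 -0.004 0.003 0.106 0;0.9 -0.004 0.003 0.106 0",
)

```text
clock: 8.95
eef_pos: [590.5, -42.6, 232.2]
tcp_rot: [3.141, 0.002, -0.15]
contact_force: [-0.5, 0.4, 1.6]
opening: 0.948
```

```bash
python3 -c "
from look import *
look('6',['jar','pad_face','trigger_mid','handle_mid'],('side',))"
```

```text
8.95 [590.5 -42.6 232.2] [ -0.1 -92.3] [ 3.141e+00  2.000e-03 -1.500e-01] F clamp [-0.6  0.3] 1.6 0.9479520592400906
side jar 0.59 [ -1.6 115.7] 16.7
side pad_face 0.69 [-2.1 29.1] 55.1
side trigger_mid 0.53 [1.  3.4] -2.4
side handle_mid 0.84 [  0.9 -82. ] 88.7
```

View pics/side6.png

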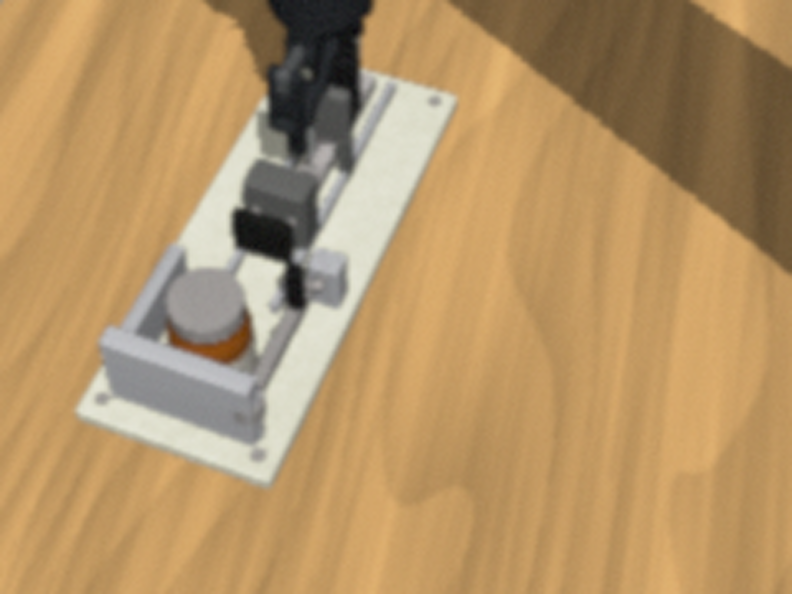

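Emit:
apply_moves(
  motion="0.4 0 -0.003 0 0;0.2 0 -0.003 0 0;0 0 -0.003 0 0;-0.2 0 -0.003 0 0;-0.4 0 -0.003 0 0;-0.4 0 -0.003 0 0;-0.4 0 -0.003 0 0;-0.4 0 -0.003 0 0",
  squeeze=20,
)

```text
clock: 9.87
eef_pos: [591.8, -38.9, 233.8]
tcp_rot: [-3.141, -0.002, -0.149]
contact_force: [-0.5, 3.8, 8.4]
opening: 0.324
```

```bash
python3 -c "
from look import *
look('7',['jar','pad_face','trigger_mid','jaw'],('side',))"
```

```text
9.8667 [591.8 -38.9 233.8] [  0.7 -88.5] [-3.141e+00 -2.000e-03 -1.490e-01] F clamp [-1.1  3.7] 8.4 0.32438691444741435
side jar 0.83 [ -1.2 115.2] 19.5
side pad_face 0.64 [-2.4 47.1] 53.5
side trigger_mid 0.52 [ -3.9 -98.1] 88.7
side jaw 0.8 [-1.9 23.4] -0.6
```

View pics/side7.png

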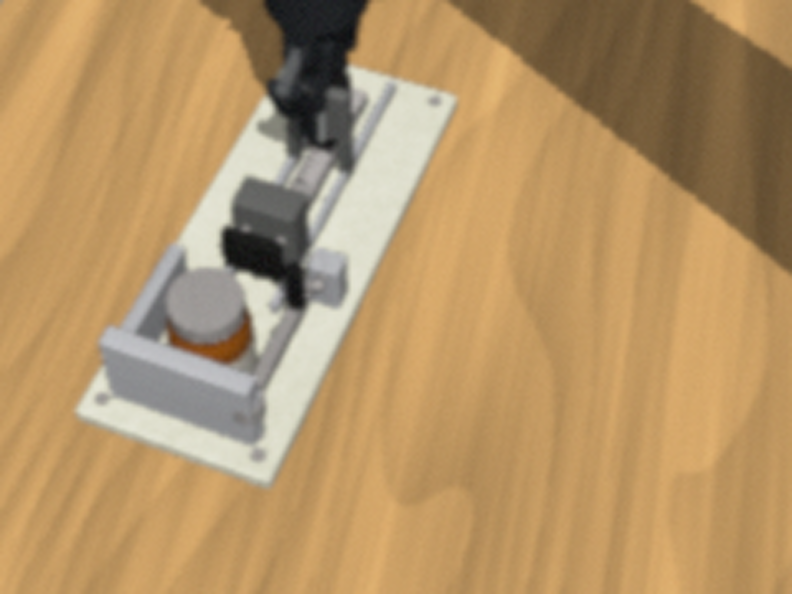

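One full squeeze moved the pad from about y 29 to 47 at an opening of 0.324, with the jaw head clearly nearer the jar. I'll do two more strokes.

Emit:
apply_moves(
  motion="0.2 0 0 0 0;0.7 0 0 0 0;0.7 0 0 0 0;0.7 0 0 0 0;0.7 0 0 0 0;0.3 0 0 0 0;0 0 0 0 0;-0.3 0 0 0 0;-0.4 0 0 0 0;-0.4 0 0 0 0;-0.4 0 0 0 0",
)

```text
clock: 11.03
eef_pos: [591.6, -38.9, 233.4]
tcp_rot: [-3.141, -0.001, -0.149]
contact_force: [-1.0, 3.8, 7.1]
opening: 0.324
```

```bash
python3 -c "
from look import *
look('8',['jar','pad_face','trigger_mid','jaw'],('side',))"
```

```text
11.0333 [591.6 -38.9 233.4] [  0.5 -88.5] [-3.141e+00 -1.000e-03 -1.490e-01] F clamp [-1.6  3.6] 7.1 0.3240445657910379
side jar 0.66 [1.000e-01 1.187e+02] 14.3
side pad_face 0.52 [-4.1 63.5] 55.4
side trigger_mid 0.5 [ -1.7 -98.1] 89.1
side jaw 0.78 [ 0.5 37.6] -0.7
```

Emit:
apply_moves(
  motion="0.2 0 0 0 0;0.7 0 0 0 0;0.7 0 0 0 0;0.7 0 0 0 0;0.7 0 0 0 0;0.3 0 0 0 0;0 0 0 0 0;-0.3 0 0 0 0;-0.4 0 0 0 0;-0.4 0 0 0 0;-0.4 0 0 0 0",
)

```text
clock: 12.2
eef_pos: [591.6, -38.9, 233.4]
tcp_rot: [-3.141, -0.001, -0.149]
contact_force: [-1.5, 4.5, 7.1]
opening: 0.322
```

```bash
python3 -c "
from look import *
look('9',['jar','pad_face','trigger_mid','jaw','keeper_knob'],('side','top'))"
```

```text
12.2 [591.6 -38.9 233.4] [  0.5 -88.5] [-3.141e+00 -1.000e-03 -1.490e-01] F clamp [-2.1  4.2] 7.1 0.32219437591645644
side jar 0.74 [ -2.6 114.5] 16.5
side pad_face 0.46 [-1.8 76.5] 56.0
side trigger_mid 0.63 [ 0.2 50.6] -5.5
side jaw 0.75 [ 1.4 51.8] -1.9
side keeper_knob 0.8 [-49.9  76.8] 88.7
top jar 0.52 [  0.8 117.5] 15.6
top pad_face 0.52 [ 2.7 78.9] 58.8
top jaw 0.83 [-0.2 50.9] -4.1
top keeper_knob 0.64 [-47.6  75.4] 88.7
```

View pics/side9.png

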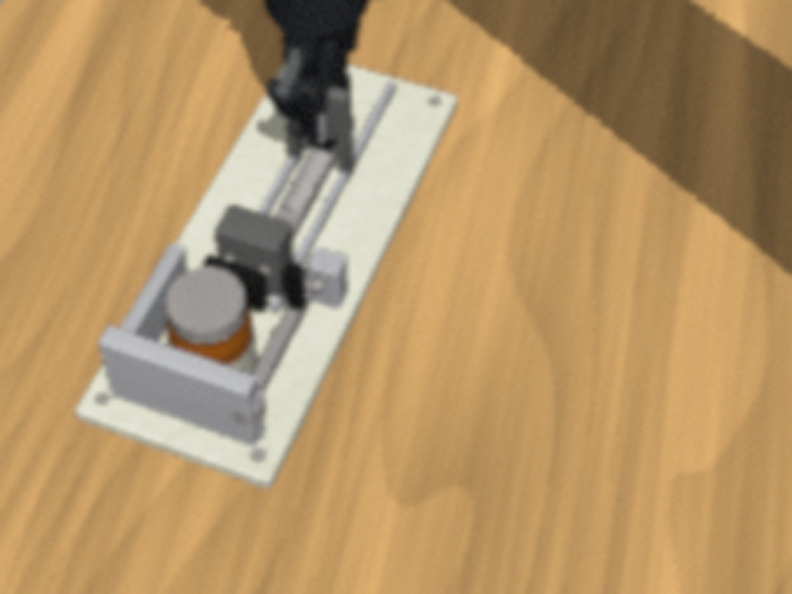

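The pad is now about 10 mm short of the jar, at a travel of about 51. I'll make a slower fourth stroke, which should just reach contact.

Emit:
apply_moves(
  motion="0.2 0 0 0 0;0.7 0 0 0 0;0.7 0 0 0 0;0.7 0 0 0 0;0.7 0 0 0 0;0.4 0 0 0 0;0.2 0 0 0 0;0.1 0 0 0 0;0 0 0 0 0;-0.1 0 0 0 0;-0.15 0 0 0 0;-0.2 0 0 0 0;-0.25 0 0 0 0;-0.3 0 0 0 0;-0.35 0 0 0 0;-0.35 0 0 0 0;-0.35 0 0 0 0",
)

```text
clock: 14.22
eef_pos: [591.6, -39.0, 233.5]
tcp_rot: [-3.141, -0.001, -0.149]
contact_force: [-1.4, 3.4, 8.4]
opening: 0.329
```

```bash
python3 -c "
from look import *
look('10',['jar','pad_face','jaw','keeper_knob'],('side','top'))"
```

```text
14.2167 [591.6 -39.  233.5] [  0.6 -88.6] [-3.141e+00 -1.000e-03 -1.490e-01] F clamp [-1.9  3.1] 8.4 0.3288109430355681
side jar 0.71 [  1.  118.6] 14.5
side pad_face 0.41 [-4.8 90.3] 55.5
side jaw 0.86 [ 1.3 63.8] -0.8
side keeper_knob 0.56 [-51.5  74.4] 90.4
top jar 0.66 [ -2.2 120. ] 20.4
top pad_face 0.4 [ 4.4 90. ] 56.1
top jaw 0.87 [-4.9 63.1] -3.8
top keeper_knob 0.64 [-47.9  72.8] 85.0
```

View pics/side10.png

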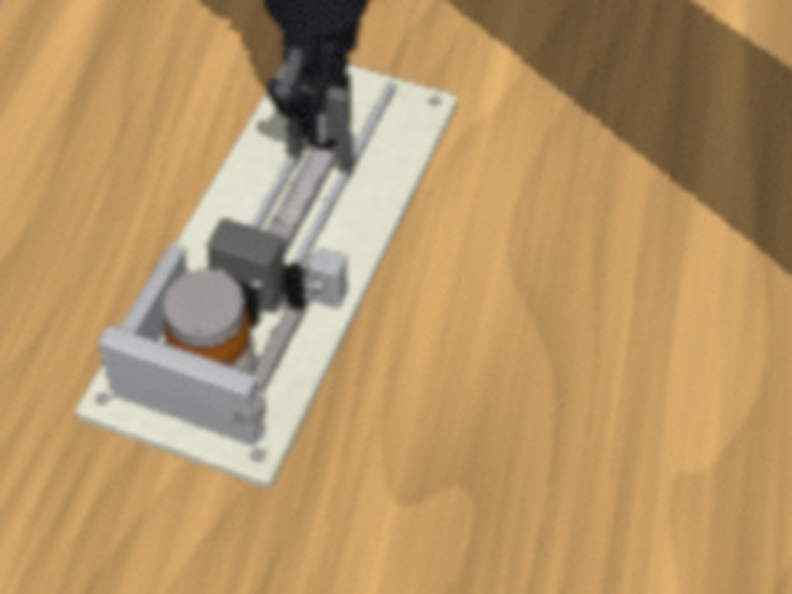

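The pad is just touching the jar, and the jar is at the fence (y about 119 to 120). I'll make the last stroke a partial one in small steps, watching the reaction force.

Emit:
apply_moves(
  motion="0.2 0 0 0 0;0.7 0 0 0 0;0.7 0 0 0 0;0.7 0 0 0 0;0.7 0 0 0 0;0.5 0 0 0 0;0.4 0 0 0 0;0.3 0 0 0 0;0.25 0 0 0 0;0.2 0 0 0 0;0.2 0 0 0 0;0.2 0 0 0 0;0.2 0 0 0 0",
)

```text
clock: 15.8
eef_pos: [591.3, -40.1, 233.0]
tcp_rot: [3.141, -0.0, -0.149]
contact_force: [-2.0, -6.0, 4.2]
opening: 0.601
```

Emit:
apply_moves(
  motion="0.15 0 0 0 0;0.1 0 0 0 0;0.1 0 0 0 0;0.1 0 0 0 0",
)

```text
clock: 16.13
eef_pos: [591.3, -40.5, 233.2]
tcp_rot: [3.14, -0.0, -0.149]
contact_force: [-2.3, -8.3, 6.6]
opening: 0.552
```

Emit:
apply_moves(
  motion="0.05 0 0 0 0;0 0 0 0 0;0 0 0 0 0;0 0 0 0 0",
)

```text
clock: 16.47
eef_pos: [591.4, -40.7, 233.4]
tcp_rot: [3.14, -0.001, -0.149]
contact_force: [-2.6, -9.9, 7.5]
opening: 0.502
```

```bash
python3 -c "
from look import *
look('11',['jar','pad_face','jaw','keeper_knob','trigger_mid','pad'],('side','top'))"
```

```text
16.4667 [591.4 -40.7 233.4] [  0.6 -90.3] [ 3.14e+00 -1.00e-03 -1.49e-01] F clamp [ -1.1 -10.2] 7.5 0.501871793280228
side jar 0.92 [  1.9 123.1] 16.9
side pad_face 0.58 [-7.6 91.9] 54.0
side jaw 0.65 [-0.4 68.9] -3.3
side keeper_knob 0.85 [-51.4  73.9] 89.5
side trigger_mid 0.44 [  -2.3 -104.4] 86.2
side pad 0.49 [-49.1 157.6] 55.3
top jar 0.87 [  0.2 119.7] 18.1
top pad_face 0.4 [ 2.7 91.2] 55.4
top jaw 0.74 [-2.9 69.3] -1.1
top keeper_knob 0.68 [-49.9  73. ] 85.2
top pad 0.39 [ 0.1 59.8] -0.7
```

View pics/side11.png

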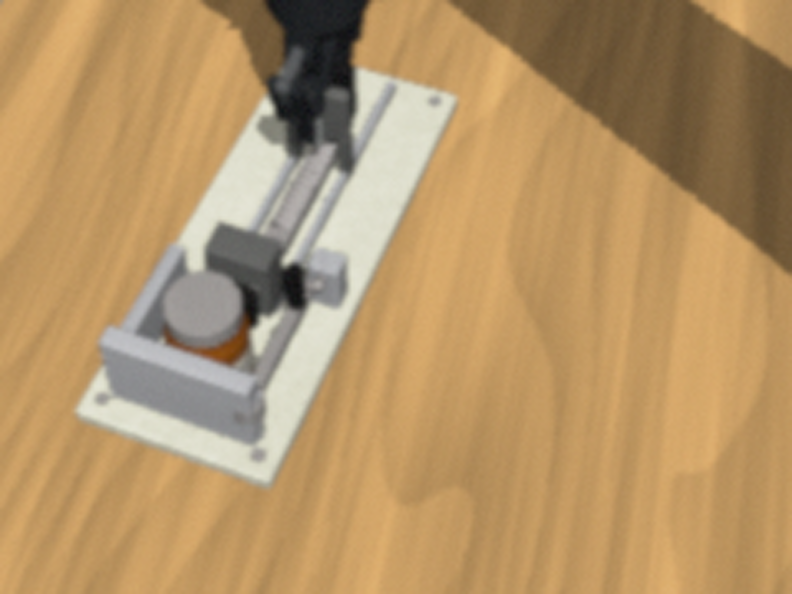

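Emit:
apply_moves(
  motion="-0.05 0 0 0 0;-0.1 0 0 0 0;-0.1 0 0 0 0;-0.1 0 0 0 0;-0.1 0 0 0 0",
)

```text
clock: 17.58
eef_pos: [591.4, -40.9, 233.5]
tcp_rot: [3.139, -0.001, -0.149]
contact_force: [-4.2, -12.0, 8.3]
opening: 0.451
```

Emit:
apply_moves(
  motion="-0.15 0 0 0 0;-0.17 0 0 0 0;-0.17 0 0 0 0;-0.17 0 0 0 0;-0.17 0 0 0 0",
)

```text
clock: 18.0
eef_pos: [591.4, -41.1, 233.6]
tcp_rot: [3.139, -0.001, -0.149]
contact_force: [-4.1, -13.5, 9.8]
opening: 0.416
```

```bash
python3 -c "
from look import *
look('12',['jar','pad_face','jaw','keeper_knob'],('side','top'))"
```

```text
18.0 [591.4 -41.1 233.6] [  0.6 -90.7] [ 3.139e+00 -1.000e-03 -1.490e-01] F clamp [ -2.1 -13.9] 9.8 0.41629051752145463
side jar 0.96 [ -3.3 118.4] 15.5
side pad_face 0.55 [-2.7 94.8] 55.3
side jaw 0.97 [ 1.  72.4] -1.3
side keeper_knob 0.49 [-50.   75.8] 88.7
top jar 0.78 [ -0.2 124.1] 16.8
top pad_face 0.53 [  77.7 -438.6] 4.2
top jaw 0.88 [-3.4 71.7] -3.5
top keeper_knob 0.4 [-45.4  74.2] 86.1
```

Emit:
apply_moves(
  motion="-0.17 0 0 0 0;-0.17 0 0 0 0;-0.17 0 0 0 0;-0.17 0 0 0 0;-0.17 0 0 0 0;-0.17 0 0 0 0",
)

```text
clock: 19.0
eef_pos: [591.4, -41.1, 233.6]
tcp_rot: [3.139, -0.001, -0.149]
contact_force: [-3.8, -13.4, 10.3]
opening: 0.423
```

View pics/side12.png

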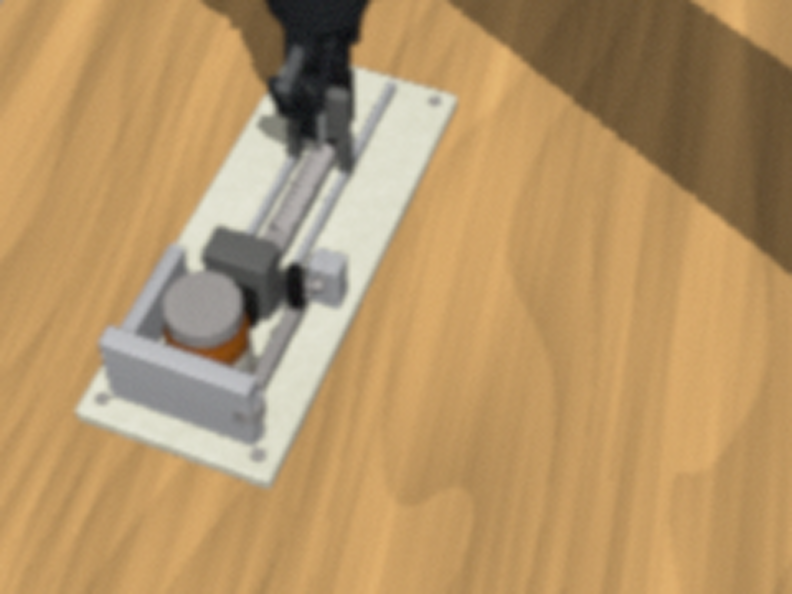

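View pics/top12.png

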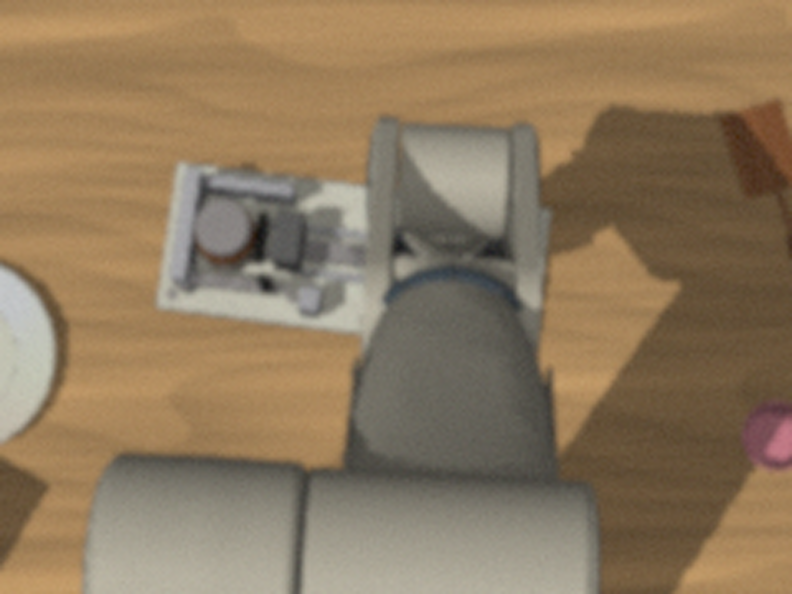

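The jar at (205,310) in the side picture stands upright between pad and fence. The keeper is shut, with the knob at (295,285), and the hold is steady, so I'm handing in.

```bash
python3 -c "
from rig import r
print(r.sign_off())"
```

```text
the job is handed in; nothing more can be done
None
```

I pushed the keeper bar shut until it met its stop, then pumped the trigger: four full strokes and a partial fifth. I handed in at about 19 s, still holding the trigger squeezed; no verdict came back.

- **Keeper:** the side picture showed the bar end on the catch. The network put the knob at clamp x of about -48 when I let go of it, and between -45 and -50 at the last look, against -48 when shut. The push force had risen to 19 N, well above what the detent gives.
- **Pad on jar:** the push on the trigger was about 14 N by the wrist force and held steady over the last second. That puts the pad's push at roughly 7 to 9 N; I worked this out from the trigger force and jaw travel (about 72 mm), since it can't be measured directly.
- **Jar:** in the last pictures it stands upright between pad and fence. Its last position readings disagreed: y 118 from the side camera and 124 from the top, where on the fence it should be 120. The pictures and the steady force fit a pinned jar.
- **Failed checks:** one pad-face reading from the top camera was plainly wrong, and I ignored it. An upward wrist force of about 10 N stayed on during the hold; I put it down to finger friction but did not check.
- **Plate, muffin cup, spatula:** the arm never went near them, and the parts in the last top picture look unmoved; I did not measure them again.

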